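# Turn a welded plate over on its leaning stand and bring it back onto the earth contact

### The job

The steel plate leaning on the blue weld stand has been welded on one side. Lift it clear of the stand, turn it over and lean it back the same way, long edge down on the ledge and flat against the posts, with the bare face now outward; then push it along the ledge so that it keeps the copper spring contact pressed in a few millimetres, without ever driving the contact fully in. Do not let the plate drop, leave the other things on the table where they are, and let go.

Things in the scene. Friction and masses are not known exactly. Their poses are not given: they have to be found in the camera images.
- plate: loose steel plate 8 mm thick, 130 wide, 95 high, 0.65 to 0.9 kg. Origin at its centre; x out of the welded face, y along the width, z along the height (up the posts at the start). Starts leaning on the stand, welded face outward, clear of the copper contact. Both faces are flat but for the beads (see point bead_face), so the upper 39 mm can be gripped across the 8 mm thickness
- bead_face (a point): centre of the welded face, 4 mm from the plate's centre (+x). Three dark upright weld beads stand 3 mm proud of it, all within plate y = -17 to +17 mm and z = -32 to +8 mm
- bare_face (a point): centre of the plate's bare face, 4 mm from the plate's centre (-x); it carries one thin yellow line along the width
- cradle: the fixed blue stand's carrying part, leaning back 35 degrees from vertical. Origin 50 mm above the table, mid-ledge, in the corner line of ledge and posts. x points outward, square to the posts (35 degrees above level); y along the ledge, towards the copper contact; z up along the posts. Ledge surface: plane z = 0, x = -4 to 26, y = -75 to 75 mm. A seated plate's centre is at x = 4, z = 47.5 mm
- post_tops (a point): point midway between the tops of the two posts, in the plane of their front faces (cradle x = 0, y = 0, z = 65 mm). The posts are 8 mm thick and stand at cradle y = -54 to -40 and 40 to 54 mm; the gap between them is open, so beads turned inward hang in it. A seated plate's top edge is 30 mm above the posts. Struts behind and below lead to a 200 x 220 mm foot, 10 mm thick
- contact (a joint): travel of the sprung copper disc (18 mm across, at the +y end of the ledge before a red block, centred at cradle x = 4, z = 40 mm): 0 free, up to 0.010 m fully in. Spring 1.2 N plus 0.8 N per mm; the seated plate's friction holds it, let go, at 2 to 4 mm. The block's setting is not reported, feel or look for it: free face at cradle y = 63 to 77 mm, 5 to 30 mm from the plate at the start
- hammer: loose hammer lying on the table, 260 mm long, a bystander; origin at its underside
- brush: loose brush lying on the table, 200 mm long, a bystander; origin at its underside
- spray: loose upright spray can, 60 mm across, 170 mm high, a bystander; origin at the centre of its underside
- square: loose red magnetic welding square lying flat, 100 x 100 x 20 mm, a bystander; origin at the centre of its underside
Not all that is in view belongs to the job. Leave any pink, purple or red look-alike of the plate alone.

How it is judged:
On the way:
1. the plate is lifted clear of the stand, its centre more than 110 mm up the posts' direction from the ledge (z of plate in the frame of cradle above 0.11 m), for 0.1 s.
At the end, for the whole second after the job is handed in: the plate, let go and at rest, leans on the stand with its bare face outward: centre 2 to 7 mm in front of the posts' plane and 47.5 mm (within 3 mm) above the ledge, flat to the posts within 0.06 rad and to the ledge within 0.05 rad, holding the copper contact pressed in by 1 to 9.5 mm (x of bare_face in the frame of cradle between 0.0055 and 0.0115 m and x of plate in the frame of cradle between 0.002 and 0.007 m and z of plate in the frame of cradle between 0.0445 and 0.0505 m and angle between the x axis of plate and the x axis of cradle, either way round below 0.06 rad and angle between the y axis of plate and the y axis of cradle, either way round below 0.05 rad and value of joint contact between 0.001 and 0.0095 m and linear speed of plate below 0.01 m/s and angular speed of plate below 0.1 rad/s and contact force between the fingers and plate below 0.1 N); the robot touches nothing.
It fails at once if the copper contact is driven fully in (over 9.5 of its 10 mm) (value of joint contact above 0.0095 m).
It fails at once if the plate falls (faster than 0.35 m/s with no finger on it) (contact force between the fingers and plate below 0.05 N and linear speed of plate above 0.35 m/s).
It fails at once if the hammer, brush, spray can or magnetic square is moved by more than 20 mm (distance of any of hammer, brush, spray, square from where it was at the start of the episode above 0.02 m).
It also fails if it takes over 45 s, if anything falls off the work surface, if the arm or the gripper's body presses on something with over 40 N, if the wrist force passes 120 N, or if a joint passes its speed limit or range.

### The arm

A 6-joint arm with a two-finger parallel gripper is mounted at the origin on the work surface. World frame = base frame: x ahead of the robot, y to its left, z up, the work surface at z = 0. Lengths are in m, angles in rad, forces in N, time in s.
With the tool pointing down it reaches from about 0.225 to 0.875 m from the base axis. Payload 3.4 kg.
Tool frame: the origin (TCP) lies between the finger pads; the fingertips stand 19 mm ahead of it and the grasp point (between the pads) is the TCP (manip.tip_reach is the distance from the TCP to the fingertips, in m); z points along the fingers, x is the direction in which the jaws open and shut, and the axes are right-handed (so a half turn about z gives the same grasp; the last joint's range is limited). The gripper opens to 85 mm and grips with 20 to 120 N. Pads are 22 mm wide; open, the fingers measure 114 mm over their backs; the gripper's body (76 mm by 85 mm) begins 54 mm behind the grasp point. The pads swing forward as they close: fully open they stand 13 mm farther back than shut.
Start: joints at [-1.448, 0.276, 1.505, -0, 1.361, -0.121], TCP at [0.139, -0.558, 0.228] pointing down, gripper open.
Joint ranges: [-2.89, 2.89], [-0.75, 2.08], [0.22, 2.7], [-1.18, 4.32], [0.11, 2.71], [-2.7, 2.7]. Speed limits (rad/s): [2.57, 2.57, 3.14, 3.14, 3.14, 3.14].

### API

Orientations are given as a unit quaternion [w, x, y, z].
In Python, from rig import manip gives the robot as it stands.
- The arm moves only by the tool send_rows, never from a script. Its arguments are lists of equal length, an entry for each row: "delta_pos": the shift along the tool's x, y, z normalised to -1 to 1, where 1 is 40 cm, a list of three; "angular": the turn, a rotation vector about the tool's x, y, z normalised to -1 to 1, where 1 is 0.08 rad, a list of three. A call has 1 to 5 rows; each row shifts and turns the commanded pose from where the row before left it, along the tool's axes as they then stand; what a row does not reach is not made up. A row lasts 1/12 s, in which the tool goes at most 41.7 mm and 7.16 degrees, less where a joint would pass 70% of its speed; a pose out of reach is approached as far as the arm can. A call with a number of a shift or a turn outside -1 to 1 is refused whole. A call with a gripper value outside its range is refused whole. "hand" is the finger opening in mm, from 0 to 85.4, set as the call begins (left out, the last holds). The fingers move at their own pace and stop on an object; "squeeze" is the grip in N (left out, the last holds). Time passes only in rows, so rows that do not move let the fingers close. It gives the time, the measured TCP pose, the force and the opening at its end, in the units of the state.
- manip.get_state(): the state, without advancing time (a new reading comes with each control period).
- manip.get_image(name): name is "scene" or "top" or "wrist"; returns the picture (480x640x3 uint8, blue, green, red); there is no depth.
- manip.calibration(name): a dict with "fx", "fy", "cx", "cy" (pixels), "camera_from_world" (4x4, takes a point from world to camera coordinates). Camera axes: x right, y up, looking along -z (the intrinsics and any distortion apply to the point x, -y, -z); pixel columns grow to the right and rows downward; lengths in m; the calibration is good to about 2 mm. A picture is of the moment at which its call begins: read the wrist's pose just before it. calibration takes no time and is no camera call; for the wrist camera it gives the pose at the moment of the call.
- manip.sign_off(): hands the job in, once; it reports no verdict.
The state is a dict: "clock": time; "qpos": joint angles; "qd": joint speeds; "effort": joint torques, N m; "position": TCP position; "ee_rot": TCP orientation; "contact_force": force on the tool from outside, world axes, zero at the start; "moment": the same for the moment, N m; "width": finger opening in m.
Only numpy, scipy, OpenCV 4.12 (cv2) and the standard library are available. Lean on these libraries where they do the work, as an engineer would, in place of code of your own. Each camera call takes 0.05 s, during which the arm holds its last target.

## Working session

There is one attempt and no reset: what is moved stays moved. The work goes in short steps, Python scripts to look and compute and a tool call to move; the robot and the scene stay as the last step left them, time stands still between calls to the robot, and variables do not carry over. Pictures are saved under pics/ and viewed, and the job is handed in when it is done.

Besides the shell and the picture viewer there is one more tool, called after "Emit:" by a JSON object that holds its "fn" and its "kwargs", one argument or row to a line. send_rows: Moves the arm, as the interface text tells. Scaled input: -1 to 1 covers 40 cm each way for a shift and 0.08 rad each way for a turn. Its arguments: {"type":"object","properties":{"delta_pos":{"type":"array","items":{"type":"array","items":{"type":"number"}}},"angular":{"type":"array","items":{"type":"array","items":{"type":"number"}}},"hand":{"type":"number"},"squeeze":{"type":"number"}},"required":["delta_pos","angular"]}

```bash
ls; mkdir -p pics
python3 - <<'E'
from rig import manip
import cv2
print(manip.get_state())
for n in ("scene","top","wrist"):
    c=manip.calibration(n); print(n,c)
    cv2.imwrite(f"pics/{n}0.png",manip.get_image(n))
E
```

```text
pics
{'clock': 0.0, 'qpos': array([-1.44798067e+00,  2.76618759e-01,  1.50610389e+00, -1.00716031e-05,
        1.36071180e+00, -1.21035386e-01]), 'qd': array([-0.0009033 , -0.0009884 ,  0.00103013, -0.00160345,  0.00117631,
        0.00028826]), 'effort': array([-1.15051389e-03, -4.16774082e+01, -2.45801014e+01,  2.25113121e-05,
        1.09602395e-02, -9.49478277e-06]), 'position': array([ 0.1387358 , -0.55747294,  0.22673782]), 'ee_rot': array([-6.47107519e-04,  7.87858653e-01, -6.15855417e-01, -6.55230527e-04]), 'contact_force': array([ 0.15870241,  0.20966319, -0.35563957]), 'moment': array([-0.06441451, -0.02873465, -0.00748458]), 'width': 0.08564102792311311}
scene {'fx': 598.0772427324994, 'fy': 598.0772427324994, 'cx': 323.2086885192371, 'cy': 235.01791766324885, 'camera_from_world': array([[-0.63030422,  0.77633481, -0.00456581,  0.32343484],
       [-0.62362939, -0.5028028 ,  0.59856139,  0.30978836],
       [ 0.46238834,  0.38012314,  0.80106393, -1.86334966],
       [ 0.        ,  0.        ,  0.        ,  1.        ]])}
top {'fx': 495.0926957292749, 'fy': 495.0926957292749, 'cx': 325.44763093951474, 'cy': 239.46010308985268, 'camera_from_world': array([[ 0.02615584, -0.99909862,  0.0334337 ,  0.01860631],
       [ 0.98152174,  0.03200879,  0.18865445, -0.55324275],
       [-0.18955458,  0.02788149,  0.98147424, -1.0432365 ],
       [ 0.        ,  0.        ,  0.        ,  1.        ]])}
wrist {'fx': 380.86032586984345, 'fy': 380.86032586984345, 'cx': 315.45463003994394, 'cy': 239.67787677799598, 'camera_from_world': array([[ 0.24187428, -0.97030525, -0.00213571, -0.57463982],
       [ 0.93644123,  0.23400808, -0.2613772 ,  0.03361159],
       [ 0.25411544,  0.06122045,  0.96523437, -0.37851248],
       [ 0.        ,  0.        ,  0.        ,  1.        ]])}
```

View pics/scene0.png

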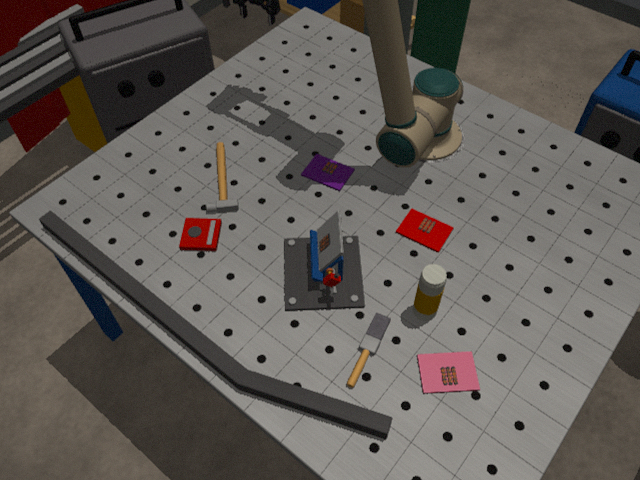

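View pics/top0.png

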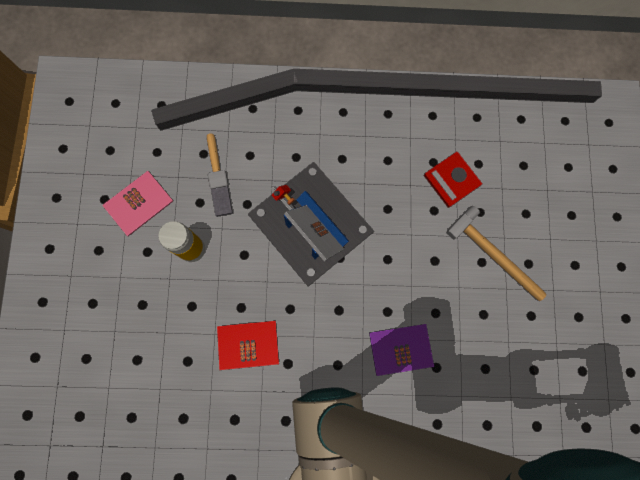

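View pics/wrist0.png

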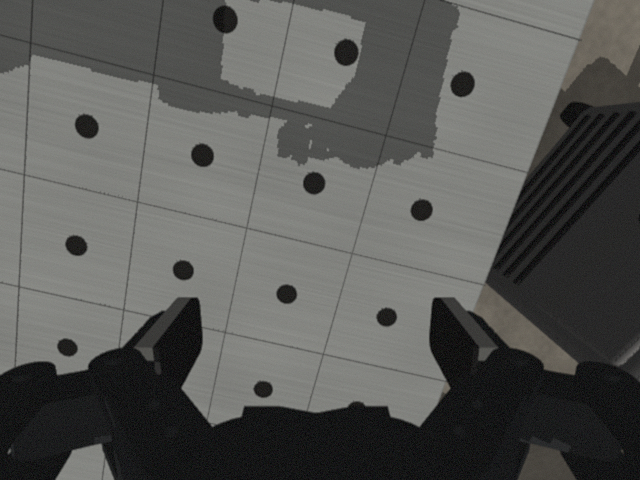

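Candidates: the grey plate on the blue stand at top (318,228), and the flat look-alikes pink (138,202), red (248,345) and purple (402,350). By the description it is the grey one on the stand. I'll check it in a close crop.

Run:
```python
import cv2, numpy as np
a=cv2.imread("pics/top0.png")[155:295,235:385]; b=cv2.imread("pics/scene0.png")[200:320,270:380]
a=cv2.resize(a,None,fx=4,fy=4,interpolation=cv2.INTER_CUBIC); cv2.imwrite("pics/top0c.png",a)
b=cv2.resize(b,None,fx=5,fy=5,interpolation=cv2.INTER_CUBIC); cv2.imwrite("pics/scene0c.png",b)
```

```text
(no output)
```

View pics/top0c.png

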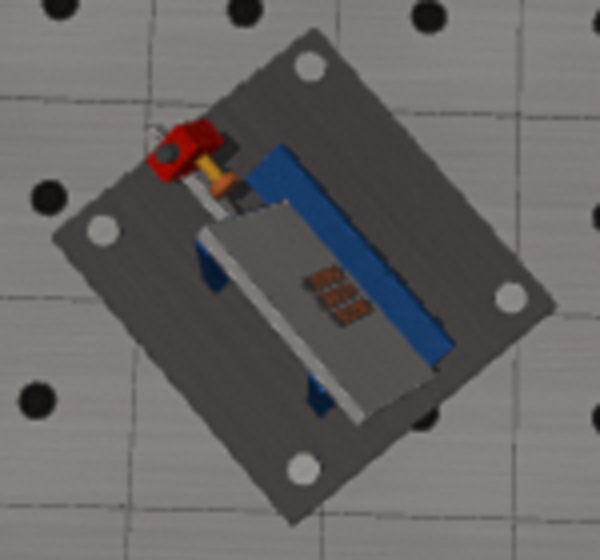

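View pics/scene0c.png

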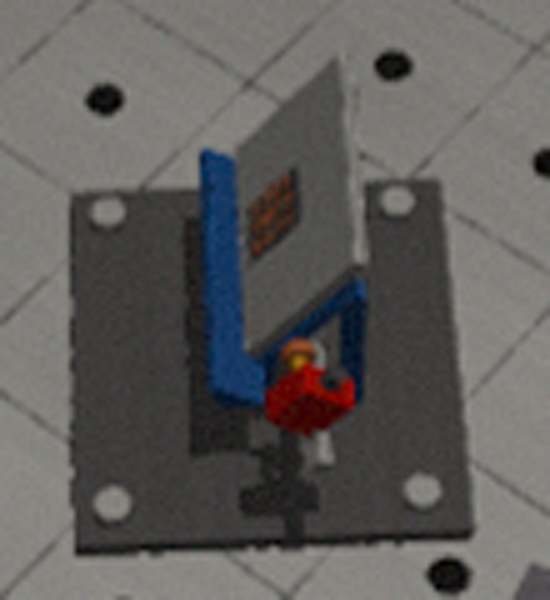

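The crop confirms it: a grey plate with brown beads on the blue stand, with the red block and copper disc at its upper-left end. Next, a rough stand pose from two views.

```bash
cat > h.py <<'E'
import numpy as np, cv2
from scipy.spatial.transform import Rotation as R
def ray(c,u,v):
    T=np.array(c["camera_from_world"]); Rm=T[:3,:3]; o=-Rm.T@T[:3,3]
    d=np.array([(u-c["cx"])/c["fx"],-(v-c["cy"])/c["fy"],-1.0]); d=Rm.T@d
    return o,d/np.linalg.norm(d)
def plane(c,u,v,z):
    o,d=ray(c,u,v); return o+d*(z-o[2])/d[2]
def tri(obs):
    A=np.zeros((3,3));b=np.zeros(3)
    L=[ray(*o) for o in obs]
    for o,d in L:
        P=np.eye(3)-np.outer(d,d);A+=P;b+=P@o
    p=np.linalg.solve(A,b)
    return p,[float(np.linalg.norm((np.eye(3)-np.outer(d,d))@(p-o))) for o,d in L]
def proj(c,p):
    T=np.array(c["camera_from_world"]); q=T[:3,:3]@np.asarray(p)+T[:3,3]
    return np.array([c["cx"]+c["fx"]*q[0]/-q[2], c["cy"]+c["fy"]*(-q[1])/-q[2]])
def rot(s): q=s["ee_rot"]; return R.from_quat([q[1],q[2],q[3],q[0]])
E
python3 - <<'E'
from rig import manip
from h import *
t=manip.calibration("top"); s=manip.calibration("scene")
T=lambda u,v:(t,235+u/4-.4,155+v/4-.4); S=lambda u,v:(s,270+u/5-.4,200+v/5-.4)
b=[plane(*T(*p),.010) for p in [(310,67),(103,230),(303,468),(511,298)]]
bs=[plane(*S(*p),.010) for p in [(108,212),(398,200),(422,490),(112,503)]]
for x in b+bs: print(np.round(x,4))
print('dist',[np.linalg.norm(b[i]-b[(i+1)%4]) for i in range(4)],'ctr',np.mean(b,0),np.mean(bs,0))
for n,a,c in [('+y top outer',(203,232),(352,263)),('-y top outer',(362,422),(335,60)),('+y bottom outer',(288,203),(250,350)),('-y bottom outer',(438,375),(240,150)),('disc',(225,185),(298,352))]:
    print(n,[np.round(x,4) for x in tri([T(*a),S(*c)])])
E
```

```text
[0.7233 0.0694 0.01  ]
[0.6202 0.186  0.01  ]
[0.4853 0.066  0.01  ]
[ 0.5878 -0.0512  0.01  ]
[ 0.5812 -0.0555  0.01  ]
[0.477  0.0609 0.01  ]
[0.6129 0.1807 0.01  ]
[0.7165 0.0644 0.01  ]
dist [np.float64(0.15560004293873703), np.float64(0.18057576930473584), np.float64(0.15568780352613615), np.float64(0.18133168312703973)] ctr [0.60413998 0.06754933 0.01      ] [0.59689924 0.0626321  0.01      ]
+y top outer [array([0.5923, 0.1197, 0.1304]), array([0.0021, 0.0021])]
-y top outer [array([0.4964, 0.0343, 0.1271]), array([0.0026, 0.0026])]
+y bottom outer [array([0.6268, 0.0798, 0.0583]), array([0.0009, 0.0009])]
-y bottom outer [array([ 0.5322, -0.0052,  0.057 ]), array([0.0016, 0.0016])]
disc [array([0.6281, 0.1129, 0.0891]), array([0.0002, 0.0002])]
```

```bash
cat >> h.py <<'E'
yaw=np.radians(41.6)
def axes(yaw,t=np.radians(35)):
    out=np.array([np.sin(yaw),-np.cos(yaw),0]);up=np.array([0,0,1.])
    return np.c_[out*np.cos(t)+up*np.sin(t), [np.cos(yaw),np.sin(yaw),0], -out*np.sin(t)+up*np.cos(t)]
def goal(manip,p,Rg):
    """print tool-frame shift now, and rotvec, normalised"""
    s=manip.get_state();r=rot(s)
    d=r.inv().apply(np.asarray(p)-s["position"]); w=(r.inv()*R.from_matrix(Rg)).as_rotvec()
    print("clock",round(s["clock"],2),"shift_tool mm",np.round(d*1000,1),"norm",np.round(d/.4,4),"rotvec",np.round(w,4),"norm rot",np.round(w/.08,2))
    print("pos",np.round(s["position"],4),"q",np.round(s["qpos"],3),"F",np.round(s["contact_force"],2),"w",round(s["width"],4))
E
python3 - <<'E'
from rig import manip
from h import *
c=manip.calibration("wrist");s=manip.get_state();M=np.array(c["camera_from_world"])
o=-M[:3,:3].T@M[:3,3]
print("cam in tool",rot(s).inv().apply(o-s["position"]), "axes", rot(s).inv().as_matrix()@M[:3,:3].T)
A=axes(yaw); Rg=np.c_[A[:,0],-A[:,1],-A[:,2]]
print(np.linalg.det(Rg))
goal(manip,[.493,.134,.29],Rg)
E
```

```text
cam in tool [ 0.00064224 -0.06674081 -0.14608597] axes [[ 9.99999771e-01 -6.02343967e-04  3.08757337e-04]
 [-5.00606471e-04 -9.65181523e-01 -2.61580538e-01]
 [ 4.55568336e-04  2.61580324e-01 -9.65181603e-01]]
1.0
clock 0.15 shift_tool mm [-585.7 -510.7  -62.1] norm [-1.4643 -1.2768 -0.1554] rotvec [ 0.1468  0.6002 -0.4672] norm rot [ 1.83  7.5  -5.84]
pos [ 0.1388 -0.5576  0.2269] q [-1.448  0.276  1.506  0.     1.361 -0.121] F [-0.23  0.42  0.46] w 0.0853
```

Emit:
{"fn": "send_rows", "kwargs": {
  "delta_pos": [
    [-0.07,-0.06,-0.03],
    [-0.073,-0.064,-0.03],
    [-0.073,-0.064,-0.03],
    [-0.073,-0.064,-0.03],
    [-0.073,-0.064,-0.03]
  ],
  "angular": [
    [0,0,0],
    [0,0,0],
    [0,0,0],
    [0,0,0],
    [0,0,0]
  ],
  "hand": 50,
  "squeeze": 70
}}

```text
clock: 0.57
position: [0.2269, -0.3851, 0.2877]
ee_rot: [-0.0, 0.788, -0.616, -0.0]
contact_force: [0.8, -0.4, 0.2]
width: 0.0499
```

Emit:
{"fn": "send_rows", "kwargs": {
  "delta_pos": [
    [-0.073,-0.064,0],
    [-0.073,-0.064,0],
    [-0.073,-0.064,0],
    [-0.073,-0.064,0],
    [-0.073,-0.064,0]
  ],
  "angular": [
    [0,0,0],
    [0,0,0],
    [0,0,0],
    [0,0,0],
    [0,0,0]
  ]
}}

```text
clock: 0.98
position: [0.3157, -0.2125, 0.2876]
ee_rot: [-0.0, 0.788, -0.616, 0.0]
contact_force: [1.5, -1.3, 0.1]
width: 0.0502
```

Emit:
{"fn": "send_rows", "kwargs": {
  "delta_pos": [
    [-0.073,-0.064,0],
    [-0.073,-0.064,0],
    [-0.073,-0.064,0],
    [-0.073,-0.064,0],
    [-0.073,-0.064,0]
  ],
  "angular": [
    [0,0,0],
    [0,0,0],
    [0,0,0],
    [0,0,0],
    [0,0,0]
  ]
}}

```text
clock: 1.4
position: [0.4047, -0.0398, 0.2876]
ee_rot: [0.0, 0.788, -0.616, 0.0]
contact_force: [1.5, -0.9, -0.6]
width: 0.05
```

Run:
```python
from rig import manip
from h import *
A=axes(yaw); Rg=np.c_[A[:,0],-A[:,1],-A[:,2]]
goal(manip,[.493,.134,.26],Rg)
```

```text
clock 1.4 shift_tool mm [-147.4 -127.7   27.6] norm [-0.3684 -0.3193  0.069 ] rotvec [ 0.147   0.5983 -0.467 ] norm rot [ 1.84  7.48 -5.84]
pos [ 0.4047 -0.0398  0.2876] q [-0.269 -0.016  1.708 -0.     1.45   1.057] F [ 1.55 -0.86 -0.61] w 0.05
```

Emit:
{"fn": "send_rows", "kwargs": {
  "delta_pos": [
    [-0.074,-0.064,0.01],
    [-0.074,-0.064,0.01],
    [-0.074,-0.064,0.01],
    [-0.074,-0.064,0.02],
    [-0.073,-0.063,0.019]
  ],
  "angular": [
    [0,0,0],
    [0,0,0],
    [0,0,0],
    [0,0,0],
    [0,0,0]
  ]
}}

```text
clock: 1.82
position: [0.4931, 0.1343, 0.2597]
ee_rot: [-0.0, 0.788, -0.616, 0.0]
contact_force: [0.8, -0.3, -0.4]
width: 0.0503
```

Emit:
{"fn": "send_rows", "kwargs": {
  "delta_pos": [
    [0,0,0],
    [0,0,0],
    [0,0,0],
    [0,0,0],
    [0,0,0]
  ],
  "angular": [
    [0.18,0.75,-0.58],
    [0.18,0.75,-0.58],
    [0.18,0.75,-0.58],
    [0.18,0.75,-0.58],
    [0.18,0.75,-0.58]
  ]
}}

```text
clock: 2.23
position: [0.4927, 0.1325, 0.2598]
ee_rot: [0.064, 0.845, -0.512, 0.141]
contact_force: [-0.2, -0.6, 0.1]
width: 0.0499
```

Emit:
{"fn": "send_rows", "kwargs": {
  "delta_pos": [
    [0,0,0],
    [0,0,0],
    [0,0,0],
    [0,0,0],
    [0,0,0]
  ],
  "angular": [
    [0.19,0.75,-0.58],
    [0.19,0.75,-0.58],
    [0.19,0.75,-0.58],
    [0.19,0.75,-0.58],
    [0.19,0.75,-0.58]
  ]
}}

```text
clock: 2.65
position: [0.4926, 0.1325, 0.26]
ee_rot: [0.123, 0.869, -0.391, 0.276]
contact_force: [0.9, -0.3, 0.2]
width: 0.0502
```

Run:
```python
from rig import manip
from h import *
import json
A=axes(yaw); Rg=np.c_[A[:,0],-A[:,1],-A[:,2]]
goal(manip,[.493,.134,.26],Rg)
c=manip.calibration("wrist"); im=manip.get_image("wrist"); cv2.imwrite("pics/w1.png",im)
json.dump({k:np.array(v).tolist() for k,v in c.items()},open("w1.json","w"))
C=np.array([.562,.057,.093])
print(proj(c,C))
```

```text
clock 2.65 shift_tool mm [-0.6 -1.3 -0.5] norm [-0.0016 -0.0032 -0.0012] rotvec [-0.0011 -0.0034 -0.0001] norm rot [-0.01 -0.04 -0.  ]
pos [0.4926 0.1325 0.26  ] q [ 0.539  0.121  1.8   -0.659  1.179  1.63 ] F [ 0.87 -0.33  0.15] w 0.0502
[301.32563389 210.5456299 ]
```

View pics/w1.png

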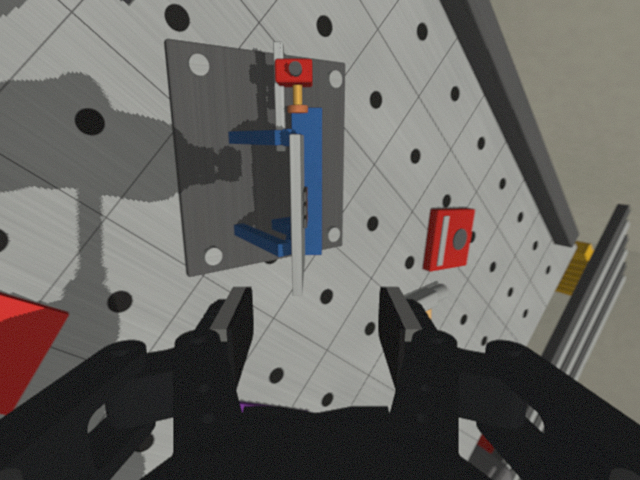

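Seen along the plate: top edge from (295,135) to (297,295), ledge around (308,107–255), disc near (298,108), red block (294,70). I'll crop for finer pixels.

Run:
```python
import cv2
a=cv2.imread("pics/w1.png")
cv2.imwrite("pics/w1a.png",cv2.resize(a[40:180,220:360],None,fx=4.2857,fy=4.2857,interpolation=cv2.INTER_CUBIC))
cv2.imwrite("pics/w1b.png",cv2.resize(a[180:310,220:360],None,fx=4.2857,fy=4.2857,interpolation=cv2.INTER_CUBIC))
```

```text
(no output)
```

View pics/w1a.png

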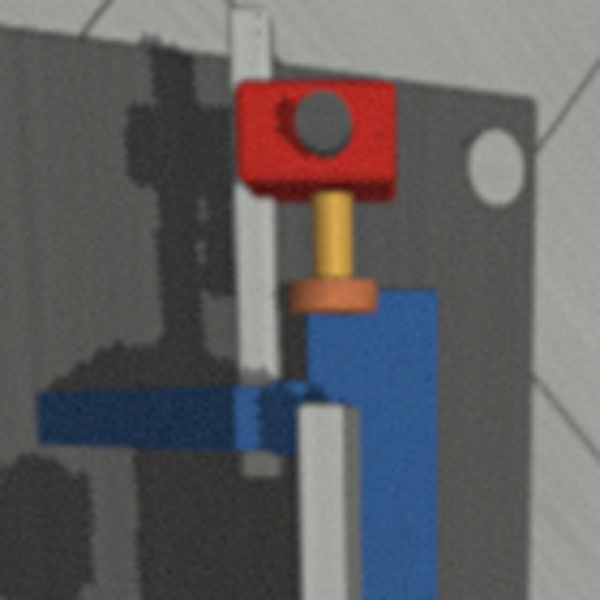

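View pics/w1b.png

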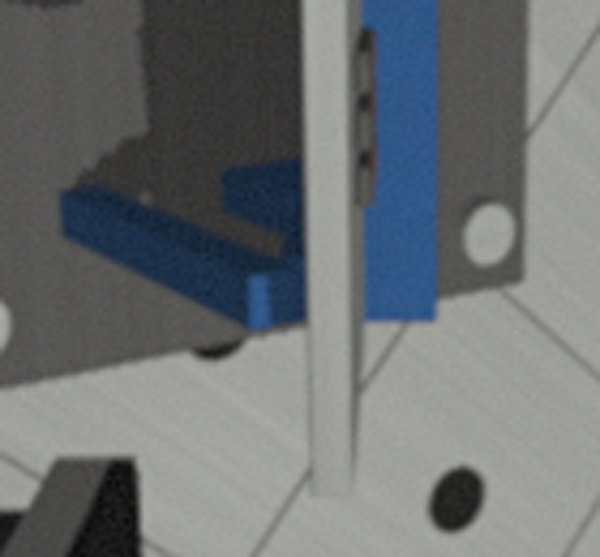

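```bash
cat > m.py <<'E'
from h import *
import json
c=json.load(open("w1.json")); c["camera_from_world"]=np.array(c["camera_from_world"])
k=4.2857
a=lambda u,v:(220+u/k-.4,40+v/k-.4); b=lambda u,v:(220+u/k-.4,180+v/k-.4)
s35,c35=np.sin(np.radians(35)),np.cos(np.radians(35))
hz=lambda x,z:.05+x*s35+z*c35
L1=plane(c,*a(437,291),hz(.026,0)); L2=plane(c,*b(437,321),hz(.026,0))
print("ledge",L1,L2,np.linalg.norm(L1-L2),np.degrees(np.arctan2(*(L1-L2)[[1,0]])))
T=[plane(c,*p,h) for p,h in [(a(299,405),hz(0,.095)),(a(349,405),hz(.008,.095)),(b(312,496),hz(0,.095)),(b(352,494),hz(.008,.095))]]
for t in T: print(t)
d=T[0]-T[2]; d2=T[1]-T[3]
print("plate w",np.linalg.norm(d),np.linalg.norm(d2),np.degrees(np.arctan2(d[1],d[0])),np.degrees(np.arctan2(d2[1],d2[0])), np.linalg.norm(T[0]-T[1]))
yw=np.arctan2(*(L1-L2)[[1,0]])
for yw in (yw,np.radians(41.6)):
    A=axes(yw); O=(L1+L2)/2-A[:,0]*.026
    print("O",O)
    for t in T: print(np.round(A.T@(t-O)*1000,1))
    # disc face: intersect with height of z=.049,x=.004
    print("disc",np.round(A.T@(plane(c,*a(335,313),hz(.004,.049))-O)*1000,1))
    for u,v in [(299,382),(236,388),(237,448)]: print("post+ top",np.round(A.T@(plane(c,*a(u,v),hz(0 if u>290 else -.008,.065))-O)*1000,1))
    for u,v in [(270,276),(249,276),(249,330),(270,328)]: print("post- top",np.round(A.T@(plane(c,*b(u,v),hz(-.008,.065))-O)*1000,1))
E
python3 m.py
```

```text
ledge [0.65921647 0.08624701 0.06491299] [ 0.54844475 -0.01323834  0.06491299] 0.1488882429793684 41.92737473576881
[0.59018255 0.1256015  0.12781944]
[0.5950757  0.1201015  0.13240806]
[0.4936504  0.03945918 0.12781944]
[0.49818138 0.03507756 0.13240806]
plate w 0.12937911860744633 0.1289091926907463 41.74474047025177 41.26667580291479 0.008674574927869072
O [0.58959957 0.05234985 0.05      ]
[ 0.3 49.4 94.8]
[ 9.  49.3 94.3]
[ -0. -80.  95.]
[  7.8 -79.6  95.2]
disc [ 4.9 67.1 48.4]
post+ top [-1.4 53.7 66. ]
post+ top [-13.1  52.6  68.6]
post+ top [-13.3  41.7  68.7]
post- top [ -9.5 -43.8  66.1]
post- top [-13.6 -42.9  68.9]
post- top [-13.9 -54.4  69.1]
post- top [ -9.8 -54.9  66.3]
O [0.58969034 0.0524309  0.05      ]
[ 0.1 48.9 94.9]
[ 8.7 49.  94.5]
[  0.3 -80.4  94.8]
[  8.1 -80.   94.9]
disc [ 4.6 66.9 48.6]
post+ top [-1.7 53.4 66.2]
post+ top [-13.4  52.2  68.8]
post+ top [-13.5  41.3  68.8]
post- top [ -9.3 -44.1  65.9]
post- top [-13.4 -43.3  68.8]
post- top [-13.6 -54.8  68.9]
post- top [ -9.6 -55.3  66.1]
```

Measurements agree: ledge length 148.9 vs 150 mm, plate width 129 vs 130, top edge x 0/8.5, z 95. The disc's free face is at y≈67 and the plate centre at y≈−15. Next, approach to grip at z=80.

```bash
cat >> h.py <<'E'
yaw=np.radians(41.75); A=axes(yaw); O=np.array([.5896,.0524,.05])
RA=np.c_[A[:,0],-A[:,1],-A[:,2]]; RB=np.c_[-A[:,0],A[:,1],-A[:,2]]
def W(x,y,z): return O+A@(np.array([x,y,z])/1000)
def incr(manip):
    s=manip.get_state(); print("TCP in cradle mm",np.round(A.T@(s["position"]-O)*1000,2),"Fcradle",np.round(A.T@s["contact_force"],2))
E
python3 - <<'E'
from rig import manip
from h import *
incr(manip); goal(manip,W(4.5,-15.3,80),RA)
E
```

```text
TCP in cradle mm [ 15.96 -20.7  242.65] Fcradle [-2.81 -2.32  0.32]
clock 2.7 shift_tool mm [-11.9  -5.9 162.6] norm [-0.0297 -0.0147  0.4065] rotvec [ 0.0027 -0.0026  0.0021] norm rot [ 0.03 -0.03  0.03]
pos [0.4902 0.1327 0.2579] q [ 0.542  0.121  1.804 -0.659  1.179  1.631] F [-3.39  0.31 -1.34] w 0.0498
```

Emit:
{"fn": "send_rows", "kwargs": {
  "delta_pos": [
    [-0.01,-0.005,0],
    [-0.02,-0.01,0.05],
    [0,0,0.05],
    [0,0,0],
    [0,0,0]
  ],
  "angular": [
    [0.03,-0.03,0.03],
    [0,0,0],
    [0,0,0],
    [0,0,0],
    [0,0,0]
  ]
}}

```text
clock: 3.12
position: [0.5061, 0.1258, 0.2199]
ee_rot: [0.122, 0.869, -0.394, 0.274]
contact_force: [0.7, 0.1, 0.1]
width: 0.0498
```

Run:
```python
from rig import manip
from h import *
import json
for i in range(5):
    incr(manip); c=manip.calibration("wrist"); im=manip.get_image("wrist")
    print(np.round(proj(c,W(0,0,0)),2))
goal(manip,W(4.5,-15.3,80),RA)
cv2.imwrite("pics/w2.png",im[60:420,160:480]); json.dump({k:np.array(v).tolist() for k,v in c.items()},open("w2.json","w"))
```

```text
TCP in cradle mm [  7.02 -13.42 202.55] Fcradle [ 0.38  0.57 -0.11]
[307.79 196.1 ]
TCP in cradle mm [  7.49 -12.82 203.34] Fcradle [0.68 1.12 0.56]
[307.14 197.03]
TCP in cradle mm [  7.67 -12.51 203.78] Fcradle [ 0.09 -0.54 -0.72]
[306.85 197.58]
TCP in cradle mm [  7.69 -12.37 204.02] Fcradle [-0.02  0.13  0.81]
[306.81 197.8 ]
TCP in cradle mm [  7.61 -12.41 204.12] Fcradle [-0.28  0.57  0.08]
[306.9  197.82]
clock 3.37 shift_tool mm [ -2.8   3.1 124.1] norm [-0.0069  0.0078  0.3102] rotvec [-0.0023  0.0012 -0.0084] norm rot [-0.03  0.01 -0.11]
pos [0.5064 0.1269 0.2214] q [ 0.509  0.164  1.85  -0.683  1.087  1.674] F [-0.62  0.07  0.32] w 0.0502
```

View pics/w2.png

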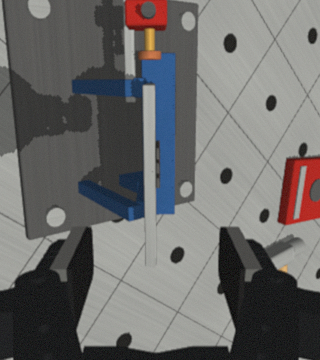

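Run:
```python
from h import *
import json
c=json.load(open("w2.json"))
for n,p in dict(ledge1=(26,75,0),ledge2=(26,-75,0),pt=(0,49.5,95),pf=(8,49.5,95),pt2=(0,-80.3,95),pf2=(8,-80.3,95),disc=(4,67,49)).items():
    print(n,np.round(proj(c,W(*p))-[160,60],1))
im=cv2.imread("pics/w2.png")
cv2.imwrite("pics/w2a.png",cv2.resize(im[40:110,120:190],None,fx=8,fy=8,interpolation=cv2.INTER_CUBIC))
cv2.imwrite("pics/w2b.png",cv2.resize(im[205:275,120:190],None,fx=8,fy=8,interpolation=cv2.INTER_CUBIC))
```

```text
ledge1 [175.5  52.1]
ledge2 [174.7 214.1]
pt [142.4  84.3]
pf [154.7  84.2]
pt2 [145.4 265.8]
pf2 [156.3 265.7]
disc [149.4  59.3]
```

View pics/w2a.png

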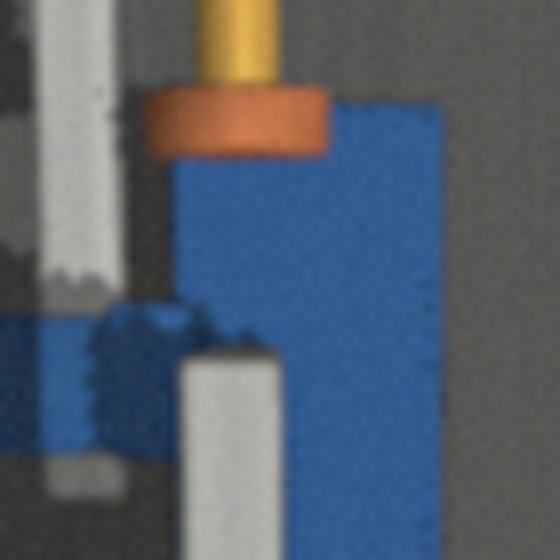

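View pics/w2b.png

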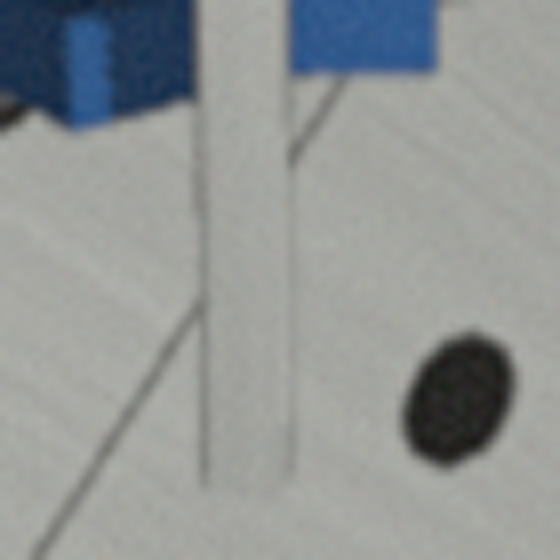

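Predictions match the picture within 0.6 px everywhere (plate corner seen at (142.1,84.3), predicted (142.4,84.3)). Going in.

Emit:
{"fn": "send_rows", "kwargs": {
  "delta_pos": [
    [-0.007,0.008,0.06],
    [0,0,0.08],
    [0,0,0.08],
    [0,0,0.05],
    [0,0,0.03]
  ],
  "angular": [
    [0,0,-0.1],
    [0,0,0],
    [0,0,0],
    [0,0,0],
    [0,0,0]
  ]
}}

```text
clock: 3.78
position: [0.5477, 0.0739, 0.1189]
ee_rot: [0.123, 0.871, -0.39, 0.273]
contact_force: [0.2, -0.7, 0.3]
width: 0.0504
```

Emit:
{"fn": "send_rows", "kwargs": {
  "delta_pos": [
    [0,0,0.01],
    [0,0,0],
    [0,0,0]
  ],
  "angular": [
    [0,0,0],
    [0,0,0],
    [0,0,0]
  ]
}}

```text
clock: 4.03
position: [0.5499, 0.0737, 0.118]
ee_rot: [0.122, 0.871, -0.389, 0.275]
contact_force: [0.6, 0.2, 0.4]
width: 0.05
```

Run:
```python
from rig import manip
from h import *
incr(manip); goal(manip,W(4.5,-15.3,80),RA)
cv2.imwrite("pics/w3.png",manip.get_image("wrist"));incr(manip)
```

```text
TCP in cradle mm [  4.34 -15.42  80.  ] Fcradle [0.46 0.6  0.22]
clock 4.03 shift_tool mm [ 0.2 -0.1  0. ] norm [ 0.0004 -0.0003  0.    ] rotvec [-0.0021  0.0007  0.0004] norm rot [-0.03  0.01  0.  ]
pos [0.5499 0.0737 0.118 ] q [ 0.365  0.295  1.982 -0.83   0.811  1.78 ] F [0.61 0.22 0.45] w 0.05
TCP in cradle mm [  4.41 -15.26  80.3 ] Fcradle [ 0.87 -0.81  0.16]
```

View pics/w3.png

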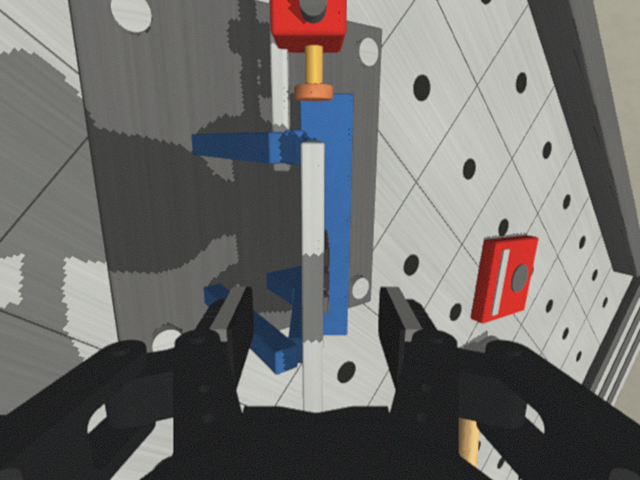

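The plate (column 313) sits centred between the fingers (247 and 383). Closing gently.

Emit:
{"fn": "send_rows", "kwargs": {
  "delta_pos": [
    [0,0,0],
    [0,0,0],
    [0,0,0],
    [0,0,0],
    [0,0,0]
  ],
  "angular": [
    [0,0,0],
    [0,0,0],
    [0,0,0],
    [0,0,0],
    [0,0,0]
  ],
  "hand": 0,
  "squeeze": 20
}}

```text
clock: 4.5
position: [0.5491, 0.074, 0.1174]
ee_rot: [0.122, 0.871, -0.39, 0.274]
contact_force: [-3.6, 3.5, 3.1]
width: 0.0075
```

Emit:
{"fn": "send_rows", "kwargs": {
  "delta_pos": [
    [0,0,0],
    [0,0,0],
    [0,0,0]
  ],
  "angular": [
    [0,0,0],
    [0,0,0],
    [0,0,0]
  ],
  "squeeze": 90
}}

```text
clock: 4.75
position: [0.5491, 0.0741, 0.1176]
ee_rot: [0.122, 0.871, -0.39, 0.274]
contact_force: [-4.0, 5.4, 5.8]
width: 0.0054
```

Run:
```python
from rig import manip
from h import *
incr(manip); goal(manip,W(4.5,-15.3,80),RA)
```

```text
TCP in cradle mm [  3.43 -15.77  80.15] Fcradle [-2.14  0.55  8.6 ]
clock 4.75 shift_tool mm [ 1.1 -0.5  0.1] norm [ 0.0027 -0.0012  0.0004] rotvec [-0.0022  0.0019  0.0001] norm rot [-0.03  0.02  0.  ]
pos [0.5491 0.0741 0.1176] q [ 0.366  0.295  1.984 -0.828  0.811  1.78 ] F [-4.04  5.36  5.82] w 0.0054
```

Emit:
{"fn": "send_rows", "kwargs": {
  "delta_pos": [
    [0.002,0,-0.005],
    [0.002,0,-0.015],
    [0.002,0,-0.03],
    [0.002,0,-0.04],
    [0,0,-0.05]
  ],
  "angular": [
    [0,0,0],
    [0,0,0],
    [0,0,0],
    [0,0,0],
    [0,0,0]
  ]
}}

```text
clock: 5.17
position: [0.5273, 0.0945, 0.1627]
ee_rot: [0.124, 0.871, -0.39, 0.271]
contact_force: [0.6, -0.6, -8.4]
width: 0.0048
```

Run:
```python
from rig import manip
from h import *
incr(manip); goal(manip,W(8,-15.3,190),RA)
cv2.imwrite("pics/w4.png",manip.get_image("wrist"));incr(manip)
```

```text
TCP in cradle mm [  4.88 -18.46 134.13] Fcradle [-4.13  0.09 -7.36]
clock 5.17 shift_tool mm [  2.8  -2.9 -55.9] norm [ 0.0071 -0.0072 -0.1397] rotvec [0.0048 0.0053 0.0018] norm rot [0.06 0.07 0.02]
pos [0.5273 0.0945 0.1627] q [ 0.425  0.228  1.934 -0.745  0.933  1.71 ] F [ 0.62 -0.57 -8.4 ] w 0.0048
TCP in cradle mm [  6.18 -16.54 137.68] Fcradle [-3.18  1.53 -4.23]
```

View pics/w4.png

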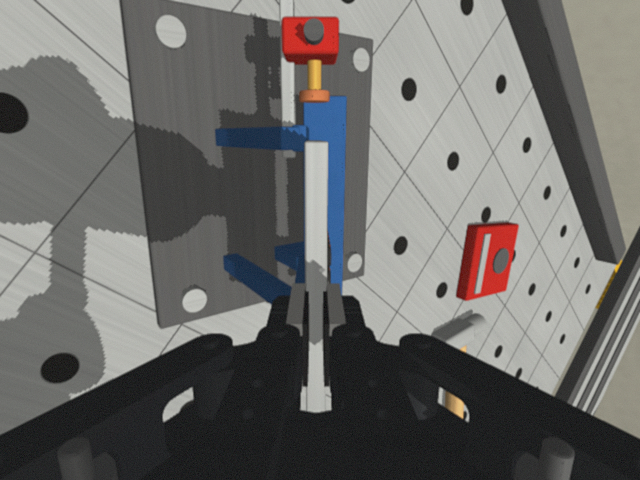

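The plate is held; its +y end is still at row 142, so it hasn't slipped. Lifting further, then half turn.

Emit:
{"fn": "send_rows", "kwargs": {
  "delta_pos": [
    [0.005,0,-0.04],
    [0.002,0,-0.04],
    [0,0,-0.04],
    [0,0,-0.02],
    [0,0,0]
  ],
  "angular": [
    [0,0,0],
    [0,0,0],
    [0,0,0],
    [0,0,0],
    [0,0,0]
  ]
}}

```text
clock: 5.63
position: [0.5094, 0.1183, 0.2126]
ee_rot: [0.122, 0.871, -0.389, 0.274]
contact_force: [-0.6, -0.0, -7.5]
width: 0.0048
```

Emit:
{"fn": "send_rows", "kwargs": {
  "delta_pos": [
    [0,0,0],
    [0,0,0],
    [0,0,0],
    [0,0,0],
    [0,0,0]
  ],
  "angular": [
    [0,0,-0.5],
    [0,0,-1],
    [0,0,-1],
    [0,0,-1],
    [0,0,-1]
  ]
}}

```text
clock: 6.05
position: [0.5088, 0.1167, 0.2103]
ee_rot: [0.171, 0.927, -0.225, 0.246]
contact_force: [-0.4, -0.3, -8.6]
width: 0.005
```

Emit:
{"fn": "send_rows", "kwargs": {
  "delta_pos": [
    [0,0,0],
    [0,0,0],
    [0,0,0],
    [0,0,0],
    [0,0,0]
  ],
  "angular": [
    [0,0,-1],
    [0,0,-1],
    [0,0,-1],
    [0,0,-1],
    [0,0,-1]
  ]
}}

```text
clock: 6.47
position: [0.5089, 0.1167, 0.2103]
ee_rot: [0.216, 0.954, -0.037, 0.207]
contact_force: [-0.1, -0.1, -8.1]
width: 0.0051
```

Run:
```python
from rig import manip
from h import *
incr(manip); goal(manip,W(8,-15.3,200),RA)
```

```text
TCP in cradle mm [  8.6  -17.42 189.63] Fcradle [-4.63 -0.13 -6.65]
clock 6.47 shift_tool mm [  1.   -1.9 -10.4] norm [ 0.0025 -0.0049 -0.0259] rotvec [0.001  0.0042 0.7659] norm rot [0.01 0.05 9.57]
pos [0.5089 0.1167 0.2103] q [ 0.487  0.171  1.871 -0.691  1.056  0.901] F [-0.08 -0.1  -8.11] w 0.0051
```

Emit:
{"fn": "send_rows", "kwargs": {
  "delta_pos": [
    [0,0,0],
    [0,0,0],
    [0,0,0],
    [0,0,0],
    [0,0,0]
  ],
  "angular": [
    [0,0,-1],
    [0,0,-1],
    [0,0,-1],
    [0,0,-1],
    [0,0,-1]
  ]
}}

```text
clock: 6.88
position: [0.5089, 0.1167, 0.2103]
ee_rot: [0.253, 0.942, 0.153, 0.16]
contact_force: [-0.4, -0.0, -8.5]
width: 0.0054
```

Emit:
{"fn": "send_rows", "kwargs": {
  "delta_pos": [
    [0,0,0],
    [0,0,0],
    [0,0,0],
    [0,0,0],
    [0,0,0]
  ],
  "angular": [
    [0,0,-1],
    [0,0,-1],
    [0,0,-1],
    [0,0,-1],
    [0,0,-1]
  ]
}}

```text
clock: 7.3
position: [0.5089, 0.1167, 0.2102]
ee_rot: [0.28, 0.893, 0.338, 0.106]
contact_force: [0.4, -0.9, -7.3]
width: 0.0053
```

Emit:
{"fn": "send_rows", "kwargs": {
  "delta_pos": [
    [0,0,0],
    [0,0,0],
    [0,0,0],
    [0,0,0],
    [0,0,0]
  ],
  "angular": [
    [0,0,-1],
    [0,0,-1],
    [0,0,-1],
    [0,0,-1],
    [0,0,-1]
  ]
}}

```text
clock: 7.72
position: [0.5089, 0.1167, 0.2103]
ee_rot: [0.295, 0.808, 0.508, 0.048]
contact_force: [-0.3, -0.1, -8.6]
width: 0.005
```

Emit:
{"fn": "send_rows", "kwargs": {
  "delta_pos": [
    [0,0,0],
    [0,0,0],
    [0,0,0],
    [0,0,0],
    [0,0,0]
  ],
  "angular": [
    [0,0,-1],
    [0,0,-1],
    [0,0,-1],
    [0,0,-1],
    [0,0,-1]
  ]
}}

```text
clock: 8.13
position: [0.5089, 0.1167, 0.2103]
ee_rot: [0.299, 0.691, 0.658, -0.011]
contact_force: [-0.2, -0.2, -7.8]
width: 0.0051
```

Emit:
{"fn": "send_rows", "kwargs": {
  "delta_pos": [
    [0,0,0],
    [0,0,0],
    [0,0,0],
    [0,0,0],
    [0,0,0]
  ],
  "angular": [
    [0,0,-1],
    [0,0,-1],
    [0,0,-1],
    [0,0,-1],
    [0,0,-1]
  ]
}}

```text
clock: 8.55
position: [0.5089, 0.1167, 0.2103]
ee_rot: [0.291, 0.546, 0.783, -0.07]
contact_force: [0.0, -0.7, -8.4]
width: 0.0051
```

Emit:
{"fn": "send_rows", "kwargs": {
  "delta_pos": [
    [0,0,0],
    [0,0,0],
    [0,0,0],
    [0,0,0],
    [0,0,0]
  ],
  "angular": [
    [0,0,-1],
    [0,0,-1],
    [0,0,-1],
    [0,0,-1],
    [0,0,-0.5]
  ]
}}

```text
clock: 8.97
position: [0.5089, 0.1167, 0.2102]
ee_rot: [0.273, 0.397, 0.868, -0.121]
contact_force: [0.0, 0.1, -7.5]
width: 0.0054
```

Emit:
{"fn": "send_rows", "kwargs": {
  "delta_pos": [
    [0,0,0],
    [0,0,0],
    [0,0,0]
  ],
  "angular": [
    [0,0,0],
    [0,0,0],
    [0,0,0]
  ]
}}

```text
clock: 9.22
position: [0.5094, 0.117, 0.2113]
ee_rot: [0.275, 0.399, 0.867, -0.12]
contact_force: [0.1, -0.5, -8.4]
width: 0.005
```

Run:
```python
from rig import manip
from h import *
import json
incr(manip); goal(manip,W(6,-10,190),RB)
c=manip.calibration("wrist"); im=manip.get_image("wrist"); cv2.imwrite("pics/w5.png",im)
json.dump({k:np.array(v).tolist() for k,v in c.items()},open("w5.json","w"))
cv2.imwrite("pics/s5.png",manip.get_image("scene")[120:340,200:460]); cv2.imwrite("pics/t5.png",manip.get_image("top")[120:320,200:420]);incr(manip)
```

```text
TCP in cradle mm [  9.35 -16.83 190.4 ] Fcradle [-4.45 -0.24 -7.1 ]
clock 9.22 shift_tool mm [3.5 6.8 0.4] norm [0.0087 0.0169 0.001 ] rotvec [-0.001  -0.0022 -0.021 ] norm rot [-0.01 -0.03 -0.26]
pos [0.5094 0.117  0.2113] q [ 0.487  0.17   1.869 -0.692  1.057 -1.454] F [ 0.1  -0.48 -8.37] w 0.005
TCP in cradle mm [  9.74 -16.41 190.92] Fcradle [-3.85  0.25 -6.54]
```

View pics/w5.png

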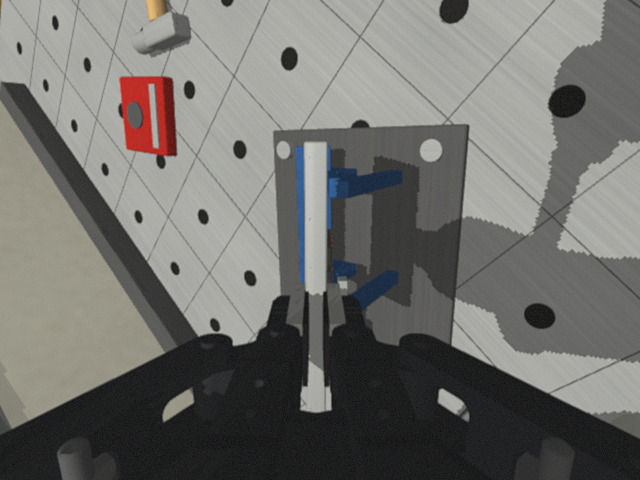

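View pics/s5.png

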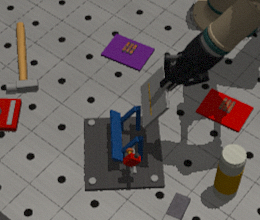

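The plate is flipped: bare face outward, beads on the post side (330,235). Lowering to just above the ledge.

Emit:
{"fn": "send_rows", "kwargs": {
  "delta_pos": [
    [0.005,0.02,0.02],
    [0,0.005,0.05],
    [0,0,0.06],
    [0,0,0.06],
    [0,0,0.04]
  ],
  "angular": [
    [0,0,-0.26],
    [0,0,0],
    [0,0,0],
    [0,0,0],
    [0,0,0]
  ]
}}

```text
clock: 9.78
position: [0.552, 0.0854, 0.1335]
ee_rot: [0.273, 0.389, 0.871, -0.123]
contact_force: [-0.4, -0.8, -8.7]
width: 0.0047
```

Emit:
{"fn": "send_rows", "kwargs": {
  "delta_pos": [
    [0,0,0.02],
    [0,0,0],
    [0,0,0],
    [0,0,0]
  ],
  "angular": [
    [0,0,0],
    [0,0,0],
    [0,0,0],
    [0,0,0]
  ]
}}

```text
clock: 10.12
position: [0.5553, 0.0832, 0.1301]
ee_rot: [0.275, 0.39, 0.871, -0.122]
contact_force: [-0.0, 0.4, -9.0]
width: 0.0058
```

Run:
```python
from rig import manip
from h import *
incr(manip); goal(manip,W(4.5,-4,83),RB)
c=manip.calibration("wrist"); im=manip.get_image("wrist"); cv2.imwrite("pics/w6.png",im)
cv2.imwrite("pics/s6.png",cv2.resize(manip.get_image("scene")[180:330,260:390],None,fx=4,fy=4,interpolation=cv2.INTER_CUBIC));incr(manip)
print(proj(c,W(8,-69,95)),proj(c,W(0,-69,95)),proj(c,W(26,-75,0)))
```

```text
TCP in cradle mm [ 8.45 -5.09 91.87] Fcradle [-5.43  0.26 -7.22]
clock 10.12 shift_tool mm [3.9 1.1 8.9] norm [0.0099 0.0027 0.0222] rotvec [ 0.0027 -0.0007 -0.    ] norm rot [ 0.03 -0.01 -0.  ]
pos [0.5553 0.0832 0.1301] q [ 0.38   0.29   1.948 -0.802  0.845 -1.39 ] F [-0.01  0.4  -9.03] w 0.0058
TCP in cradle mm [ 8.45 -5.15 92.26] Fcradle [-5.5  -0.07 -7.13]
[318.2029238  141.43703951] [340.31398832 141.44765537] [286.81938389 128.66256359]
```

View pics/w6.png

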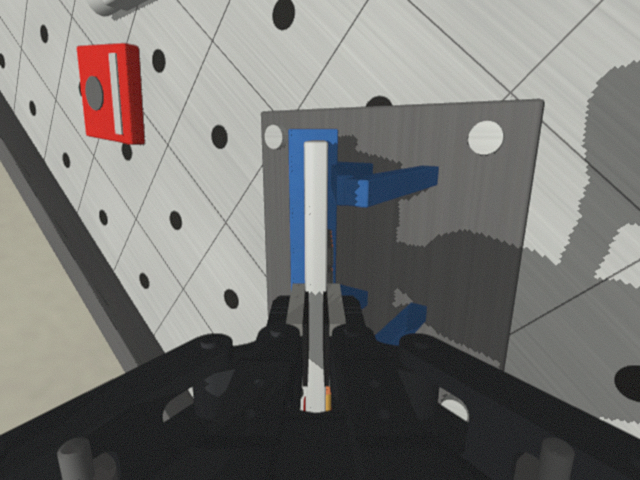

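View pics/s6.png

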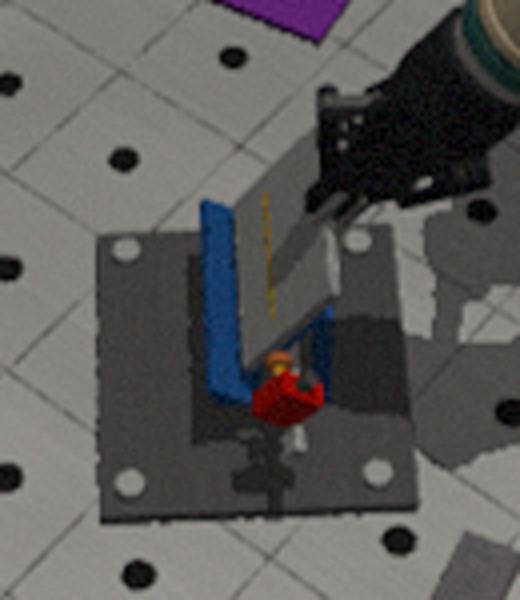

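Bare face with the yellow line faces outward. Lowering to ~2.5 mm above the ledge.

Emit:
{"fn": "send_rows", "kwargs": {
  "delta_pos": [
    [0.003,0.001,0.01],
    [0.003,0.001,0.01],
    [0.003,0,0.003],
    [0,0,0],
    [0,0,0]
  ],
  "angular": [
    [0.03,0,0],
    [0,0,0],
    [0,0,0],
    [0,0,0],
    [0,0,0]
  ]
}}

```text
clock: 10.63
position: [0.5567, 0.0813, 0.1195]
ee_rot: [0.273, 0.39, 0.871, -0.123]
contact_force: [1.2, -0.1, -7.7]
width: 0.0048
```

Run:
```python
from rig import manip
from h import *
incr(manip); 
for i in range(2):
    c=manip.calibration("wrist"); im=manip.get_image("wrist");incr(manip)
goal(manip,W(4.5,-4,83),RB)
cv2.imwrite("pics/w7.png",cv2.resize(im[110:310,240:400],None,fx=3,fy=3,interpolation=cv2.INTER_CUBIC))
s=manip.get_state(); z=(A.T@(s["position"]-O))[2]*1000+15
f=lambda x,y,zz:np.round((proj(c,W(x,y,zz))-[240,110])*3,1)
print(z,f(8,-69,z),f(0,-69,z),f(8,-68,z),f(26,-75,0),f(26,75,0))
```

```text
TCP in cradle mm [ 4.3  -5.32 81.89] Fcradle [-3.69  0.86 -6.87]
TCP in cradle mm [ 4.31 -5.36 81.94] Fcradle [-4.54 -0.28 -7.64]
TCP in cradle mm [ 4.32 -5.37 81.98] Fcradle [-4.51  0.22 -7.04]
clock 10.73 shift_tool mm [-0.2  1.4 -1. ] norm [-0.0005  0.0034 -0.0026] rotvec [-0.0018 -0.0015  0.0003] norm rot [-0.02 -0.02  0.  ]
pos [0.5566 0.0813 0.1196] q [ 0.376  0.307  1.957 -0.816  0.83  -1.37 ] F [ 0.39 -0.11 -8.36] w 0.0053
96.9784284449464 [198.5  97.8] [270.6  97.9] [198.5 107.1] [115.2  58.6] [131.4 751. ]
```

View pics/w7.png

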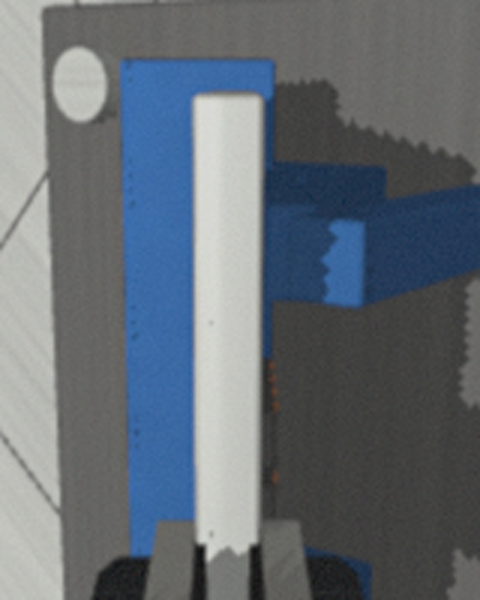

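In this flipped view the ledge sits ~1.3 mm further inward than the first view gave. So the true x is about 0.65 mm inward, which matches the plate pulling the TCP to x=3.4 when gripped. Lowering onto the ledge in small steps.

Emit:
{"fn": "send_rows", "kwargs": {
  "delta_pos": [
    [0,0,0.002],
    [0,0,0.002],
    [0,0,0],
    [0,0,0]
  ],
  "angular": [
    [0,0,0],
    [0,0,0],
    [0,0,0],
    [0,0,0]
  ]
}}

```text
clock: 11.07
position: [0.5573, 0.0806, 0.1183]
ee_rot: [0.273, 0.39, 0.871, -0.123]
contact_force: [-0.1, -0.5, -7.9]
width: 0.0049
```

Run:
```python
from rig import manip
from h import *
incr(manip); goal(manip,W(3.5,-4,80),RB)
```

```text
TCP in cradle mm [ 4.37 -5.33 80.37] Fcradle [-4.29 -0.44 -6.61]
clock 11.07 shift_tool mm [0.9 1.3 0.4] norm [0.0022 0.0033 0.0009] rotvec [-0.0017 -0.0014  0.0002] norm rot [-0.02 -0.02  0.  ]
pos [0.5573 0.0806 0.1183] q [ 0.374  0.309  1.959 -0.819  0.827 -1.368] F [-0.14 -0.5  -7.87] w 0.0049
```

Still hanging free, so I can feel for the contact in y without ledge friction.

Emit:
{"fn": "send_rows", "kwargs": {
  "delta_pos": [
    [0,0.005,0],
    [0,0.005,0],
    [0,0.004,0],
    [0,0,0],
    [0,0,0]
  ],
  "angular": [
    [0,0,0],
    [0,0,0],
    [0,0,0],
    [0,0,0],
    [0,0,0]
  ]
}}

```text
clock: 11.48
position: [0.5619, 0.0847, 0.1184]
ee_rot: [0.274, 0.39, 0.871, -0.123]
contact_force: [1.1, 0.4, -7.8]
width: 0.0052
```

Run:
```python
from rig import manip
from h import *
incr(manip)
cv2.imwrite("pics/s8.png",cv2.resize(manip.get_image("scene")[230:310,290:370],None,fx=7,fy=7,interpolation=cv2.INTER_CUBIC));incr(manip)
cv2.imwrite("pics/t8.png",cv2.resize(manip.get_image("top")[160:260,250:350],None,fx=6,fy=6,interpolation=cv2.INTER_CUBIC));incr(manip)
```

```text
TCP in cradle mm [ 4.4   0.82 80.44] Fcradle [-4.15  1.11 -6.63]
TCP in cradle mm [ 4.36  0.67 80.45] Fcradle [-5.16  1.45 -5.99]
TCP in cradle mm [ 4.36  0.52 80.44] Fcradle [-5.68  0.68 -6.7 ]
```

View pics/s8.png

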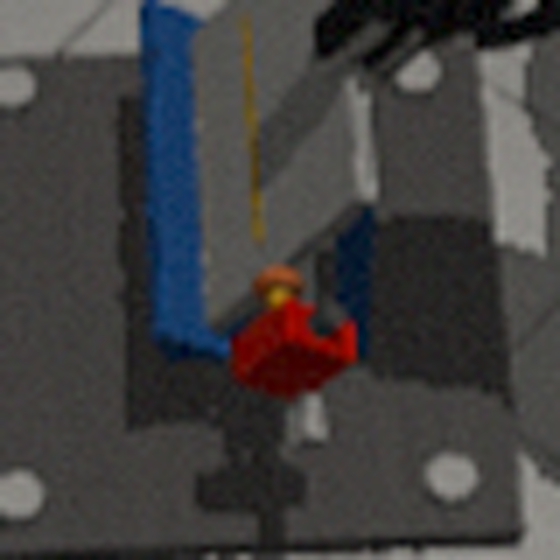

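View pics/t8.png

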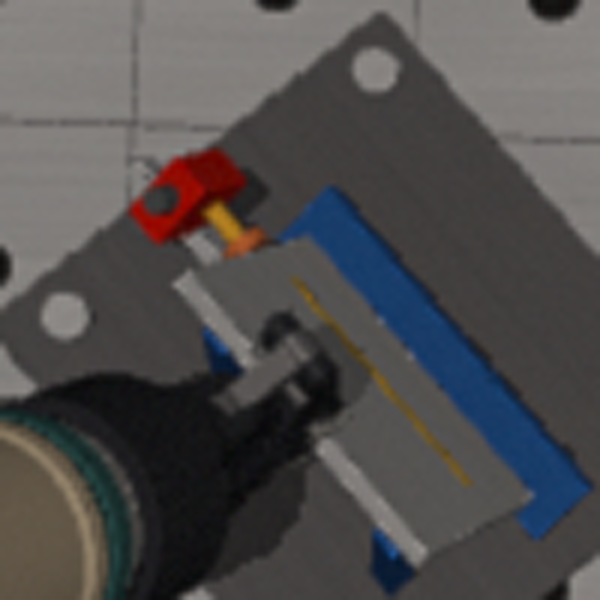

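Emit:
{"fn": "send_rows", "kwargs": {
  "delta_pos": [
    [0,0.004,0],
    [0,0.003,0],
    [0,0,0],
    [0,0,0]
  ],
  "angular": [
    [0,0,0],
    [0,0,0],
    [0,0,0],
    [0,0,0]
  ]
}}

```text
clock: 11.92
position: [0.5631, 0.0858, 0.1182]
ee_rot: [0.273, 0.39, 0.87, -0.124]
contact_force: [-0.7, -1.6, -8.1]
width: 0.0056
```

```bash
cat > f.py <<'E'
from rig import manip
from h import *
L=[];P=[]
for i in range(8):
    s=manip.get_state();L.append(A.T@s["contact_force"]);P.append(A.T@(s["position"]-O)*1000);manip.get_image("top")
print("F",np.mean(L,0).round(2),"sd",np.std(L,0).round(2),"P",np.mean(P,0).round(2),P[-1].round(2),s["clock"])
E
python3 f.py
```

```text
F [-3.9  -2.13 -6.13] sd [0.34 0.38 0.56] P [ 4.29  2.52 80.3 ] [ 4.3   2.62 80.33] 12.2667
```

Contact felt: −2.1 N, about 1.2 mm in, which puts first touch at TCP y≈1.4. Pushing on ~2.3 mm, then seating.

Emit:
{"fn": "send_rows", "kwargs": {
  "delta_pos": [
    [0,0.003,0],
    [0,0.003,0],
    [0,0,0.001],
    [0,0,0.001],
    [0,0,0]
  ],
  "angular": [
    [0,0,0],
    [0,0,0],
    [0,0,0],
    [0,0,0],
    [0,0,0]
  ]
}}

```text
clock: 12.73
position: [0.565, 0.0874, 0.1181]
ee_rot: [0.273, 0.39, 0.87, -0.124]
contact_force: [-6.8, -0.9, -1.8]
width: 0.005
```

```bash
python3 f.py
```

```text
F [-4.66 -4.86  1.14] sd [0.4  0.48 0.41] P [ 4.3   4.98 80.17] [ 4.28  5.   80.19] 13.0833
```

Seated on the ledge. Now move ~1 mm toward the posts.

Emit:
{"fn": "send_rows", "kwargs": {
  "delta_pos": [
    [0.002,0,0],
    [0.001,0,0],
    [0,0,0]
  ],
  "angular": [
    [0,0,0],
    [0,0,0],
    [0,0,0]
  ]
}}

```text
clock: 13.38
position: [0.5648, 0.0877, 0.1178]
ee_rot: [0.274, 0.39, 0.87, -0.124]
contact_force: [-5.6, -1.1, -0.9]
width: 0.0051
```

```bash
python3 f.py
python3 - <<'E'
from rig import manip
from h import *
import json
incr(manip);goal(manip,W(3.4,5,80),RB)
c=manip.calibration("wrist"); im=manip.get_image("wrist")
cv2.imwrite("pics/w9.png",cv2.resize(im[90:310,240:400],None,fx=2.7,fy=2.7,interpolation=cv2.INTER_CUBIC))
cv2.imwrite("pics/t9.png",cv2.resize(manip.get_image("top")[160:260,250:350],None,fx=6,fy=6,interpolation=cv2.INTER_CUBIC))
E
```

```text
F [-3.12 -4.93  0.2 ] sd [0.61 0.45 0.46] P [ 3.76  5.   80.18] [ 3.76  5.01 80.18] 13.7333
TCP in cradle mm [ 3.78  5.02 80.2 ] Fcradle [-3.81 -4.95 -0.01]
clock 13.78 shift_tool mm [ 0.4 -0.   0.2] norm [ 0.0009 -0.0001  0.0005] rotvec [-0.0024 -0.0002  0.0001] norm rot [-0.03 -0.    0.  ]
pos [0.5648 0.0878 0.1179] q [ 0.383  0.322  1.938 -0.815  0.837 -1.367] F [-5.77 -0.97 -2.2 ] w 0.0054
```

View pics/w9.png

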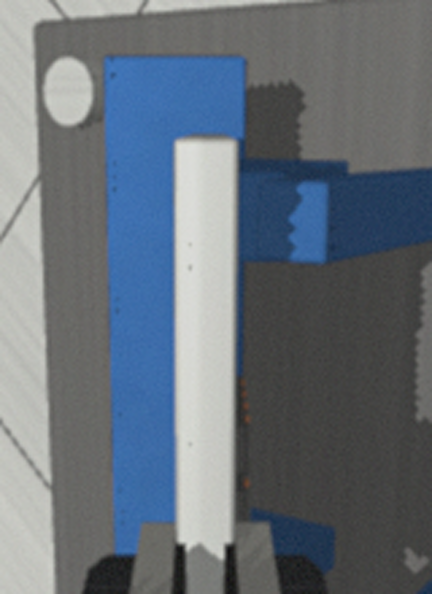

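View pics/t9.png

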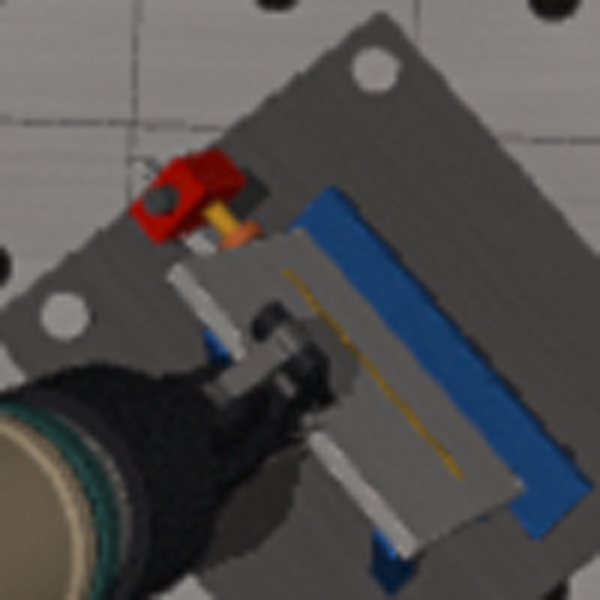

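Emit:
{"fn": "send_rows", "kwargs": {
  "delta_pos": [
    [0.002,0,0],
    [0.001,0,0],
    [0,0,0]
  ],
  "angular": [
    [0,0,0],
    [0,0,0],
    [0,0,0]
  ]
}}

```text
clock: 14.13
position: [0.5645, 0.0881, 0.1175]
ee_rot: [0.274, 0.39, 0.87, -0.124]
contact_force: [-4.9, -2.5, -0.5]
width: 0.0053
```

```bash
python3 f.py
```

```text
F [-1.09 -5.18  0.32] sd [0.62 0.66 0.34] P [ 3.23  5.02 80.18] [ 3.23  4.99 80.18] 14.4833
```

Emit:
{"fn": "send_rows", "kwargs": {
  "delta_pos": [
    [0.002,0,0],
    [0.001,0,0.001],
    [0,0,0]
  ],
  "angular": [
    [0,0,0],
    [0,0,0],
    [0,0,0]
  ]
}}

```text
clock: 14.78
position: [0.5645, 0.0881, 0.1175]
ee_rot: [0.275, 0.39, 0.87, -0.125]
contact_force: [-4.2, -4.0, 2.5]
width: 0.0049
```

```bash
python3 f.py
```

```text
F [ 1.47 -6.15  2.22] sd [0.44 0.24 0.67] P [ 3.19  5.02 80.16] [ 3.2   5.02 80.15] 15.1333
```

The plate is against posts and ledge (the TCP no longer advances). Reduce grip, then open.

Emit:
{"fn": "send_rows", "kwargs": {
  "delta_pos": [
    [0,0,0],
    [0,0,0]
  ],
  "angular": [
    [0,0,0],
    [0,0,0]
  ],
  "squeeze": 20
}}

```text
clock: 15.35
position: [0.5645, 0.0881, 0.1175]
ee_rot: [0.275, 0.39, 0.87, -0.125]
contact_force: [-4.4, -4.0, 2.4]
width: 0.0051
```

Emit:
{"fn": "send_rows", "kwargs": {
  "delta_pos": [
    [0,0,0],
    [0,0,0],
    [0,0,0],
    [0,0,0]
  ],
  "angular": [
    [0,0,0],
    [0,0,0],
    [0,0,0],
    [0,0,0]
  ],
  "hand": 30
}}

```text
clock: 15.68
position: [0.5654, 0.0903, 0.1164]
ee_rot: [0.275, 0.39, 0.871, -0.122]
contact_force: [-0.6, -0.1, 0.3]
width: 0.03
```

```bash
python3 f.py
python3 - <<'E'
from rig import manip
from h import *
import json
c=manip.calibration("wrist"); im=manip.get_image("wrist")
cv2.imwrite("pics/w10.png",cv2.resize(im[90:420,200:440],None,fx=1.8,fy=1.8,interpolation=cv2.INTER_CUBIC))
cv2.imwrite("pics/t10.png",cv2.resize(manip.get_image("top")[160:260,250:350],None,fx=6,fy=6,interpolation=cv2.INTER_CUBIC))
E
```

```text
F [ 0.07 -0.23  0.12] sd [0.5  0.53 0.56] P [ 1.07  6.19 79.43] [ 0.7   5.58 79.18] 16.0333
```

View pics/w10.png

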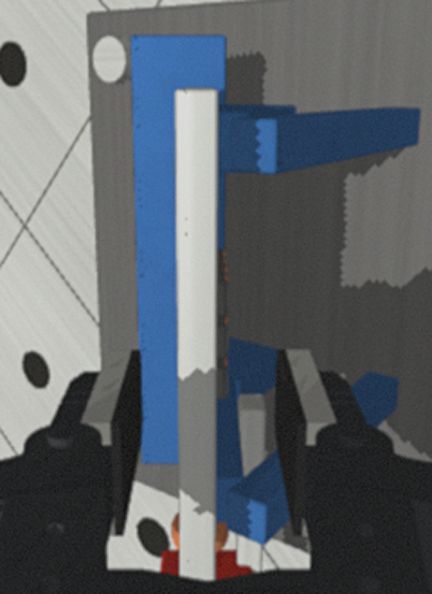

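View pics/t10.png

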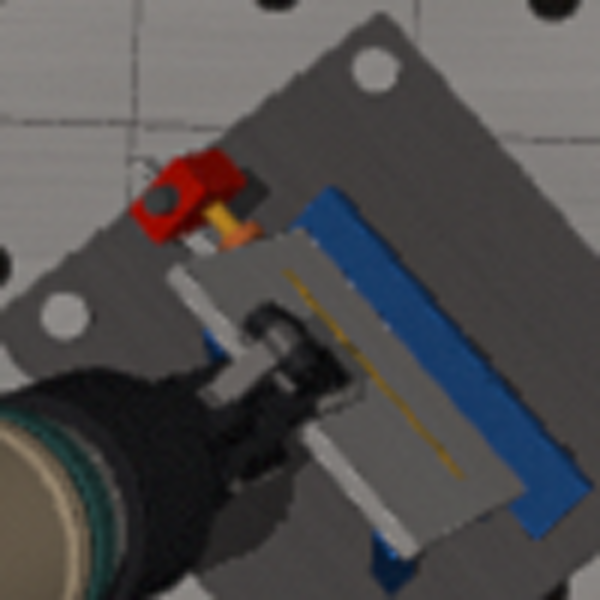

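The plate stayed put. Open wider, re-centre and back off along the posts' direction.

Emit:
{"fn": "send_rows", "kwargs": {
  "delta_pos": [
    [-0.008,0,0],
    [0,0,0],
    [0,0,-0.03],
    [0,0,-0.07],
    [0,0,-0.09]
  ],
  "angular": [
    [0,0,0],
    [0,0,0],
    [0,0,0],
    [0,0,0],
    [0,0,0]
  ],
  "hand": 50
}}

```text
clock: 16.6
position: [0.5351, 0.1193, 0.1786]
ee_rot: [0.272, 0.39, 0.871, -0.125]
contact_force: [0.4, -0.0, -0.1]
width: 0.0502
```

Emit:
{"fn": "send_rows", "kwargs": {
  "delta_pos": [
    [0,0,-0.09],
    [0,0,-0.07],
    [0,0,0],
    [0,0,0]
  ],
  "angular": [
    [0,0,0],
    [0,0,0],
    [0,0,0],
    [0,0,0]
  ]
}}

```text
clock: 16.93
position: [0.5125, 0.1488, 0.234]
ee_rot: [0.275, 0.39, 0.871, -0.121]
contact_force: [-1.4, 0.5, -0.3]
width: 0.0502
```

Run:
```python
from rig import manip
from h import *
import json
incr(manip)
for i in range(4): manip.get_image("wrist")
incr(manip)
c=manip.calibration("wrist"); im=manip.get_image("wrist")
json.dump({k:np.array(v).tolist() for k,v in c.items()},open("w11.json","w"))
cv2.imwrite("pics/w11.png",im)
cv2.imwrite("pics/t11.png",cv2.resize(manip.get_image("top")[160:260,250:350],None,fx=6,fy=6,interpolation=cv2.INTER_CUBIC))
cv2.imwrite("pics/s11.png",cv2.resize(manip.get_image("scene")[200:320,280:380],None,fx=5,fy=5,interpolation=cv2.INTER_CUBIC))
```

```text
TCP in cradle mm [  4.54   6.67 221.48] Fcradle [-1.23 -0.75  0.47]
TCP in cradle mm [  3.49   4.67 217.96] Fcradle [-0.13  0.47 -0.11]
```

View pics/w11.png

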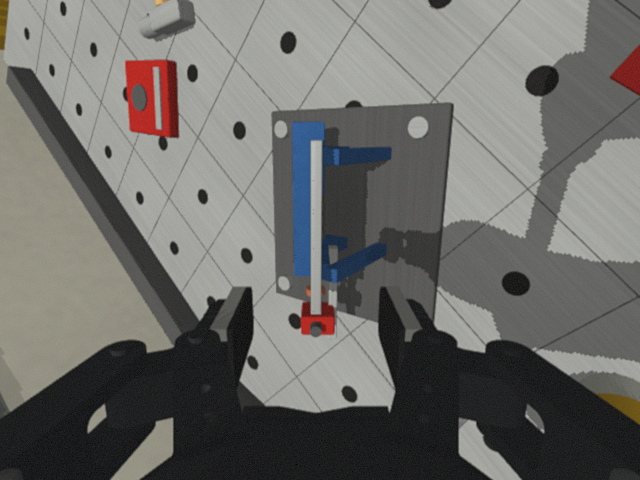

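View pics/t11.png

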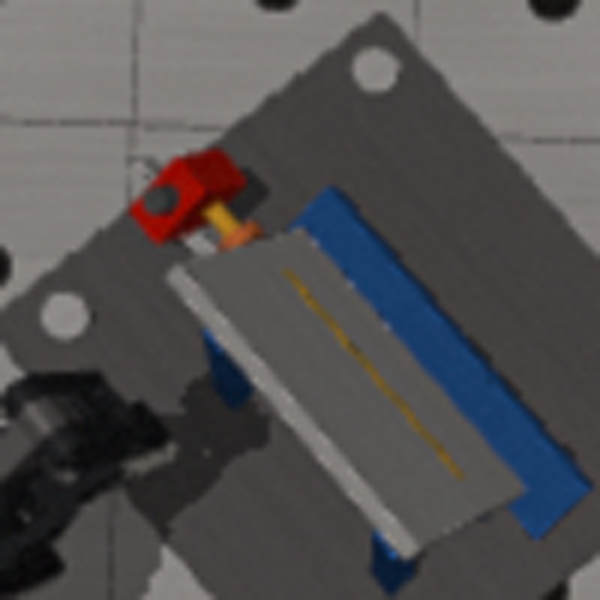

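View pics/s11.png

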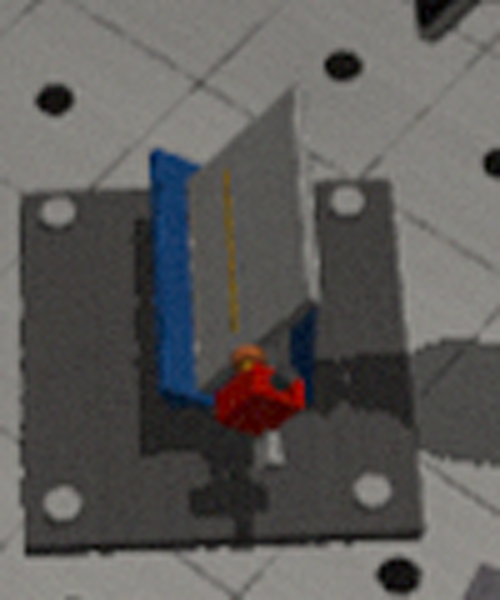

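The plate leans free, yellow line outward, disc touching its end (top crop (240,235)). Measuring the final pose relative to the ledge.

Run:
```python
from h import *
im=cv2.imread("pics/w11.png")
cv2.imwrite("pics/w11a.png",cv2.resize(im[110:180,280:350],None,fx=8,fy=8,interpolation=cv2.INTER_CUBIC))
cv2.imwrite("pics/w11b.png",cv2.resize(im[255:345,280:370],None,fx=6.5,fy=6.5,interpolation=cv2.INTER_CUBIC))
```

```text
(no output)
```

View pics/w11a.png

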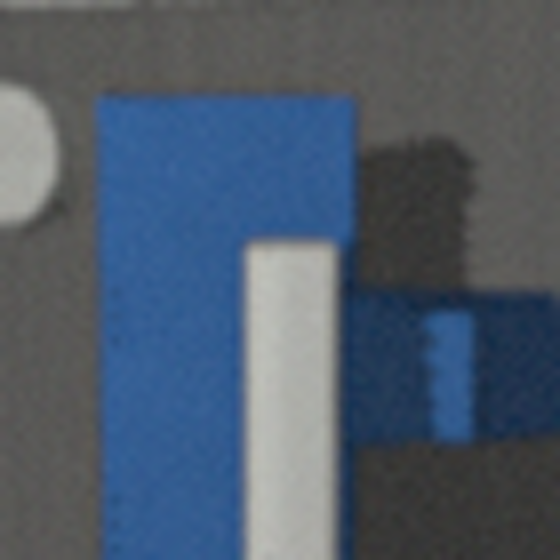

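View pics/w11b.png

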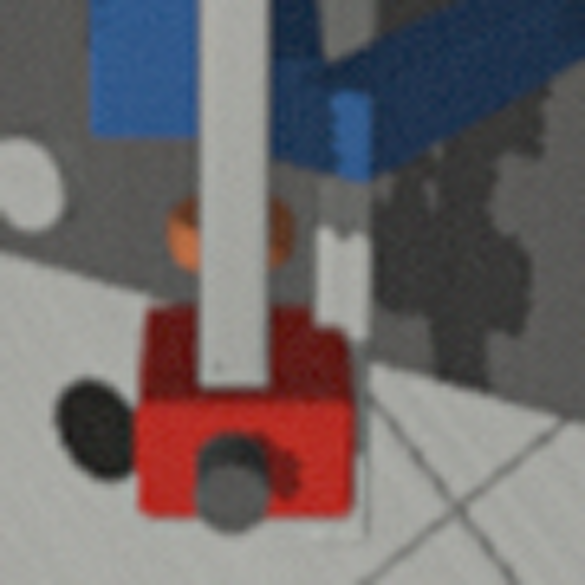

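Run:
```python
from h import *
import json
c=json.load(open("w11.json"))
a=lambda u,v:(280+u/8-.45,110+v/8-.45); b=lambda u,v:(280+u/6.5-.42,255+v/6.5-.42)
s35,c35=np.sin(np.radians(35)),np.cos(np.radians(35)); hz=lambda x,z:.05+x*s35+z*c35
loc=lambda p,x,z: np.round(A.T@(plane(c,*p,hz(x,z))-O)*1000,1)
print("ledge",loc(a(97,97),.026,0),loc(b(91,136),.026,0))
print("top outer",loc(a(247,242),.008,.095),loc(b(200,385),.008,.095))
print("top inner",loc(a(337,242),0,.095),loc(b(268,387),0,.095))
```

```text
ledge [ 25.2 -74.9   0.5] [25.5 74.   0.4]
top outer [  7.2 -59.3  95.5] [ 7.5 70.2 95.4]
top inner [ -0.5 -59.3  95.3] [-0.6 70.4 95.4]
```

Everything fits: plate flat, edge parallel to the ledge, end at y≈70.3 against the free face at 67, so ~3.3 mm pressed in. Handing in.

Run:
```python
from rig import manip
print(manip.sign_off(), manip.get_state()["clock"])
```

```text
the job is handed in; nothing more can be done
the job is handed in; nothing more can be done
```

I gripped the plate by its top edge and lifted it 110 mm along the posts (centre at about 157 mm). I then turned it half a turn about the tool axis and leaned it back with the bare face outward. The contact was felt and pushed in while the plate hung just above the ledge. I then seated the plate, let go and backed the arm off about 140 mm. The last clock reading I noted was 16.9 s, with only a few camera calls after it. `sign_off` gave no verdict.

**Last checks:**
- **Plate pose:** the top edge lies at x ≈ -0.5 and 7.4 mm, z ≈ 95.4 mm, parallel to the ledge within the measuring error. The yellow line is outward in the scene and top views.
- **Contact:** the plate's end is at y ≈ 70.3 mm against a free contact face at about 67 mm, so about 3.3 mm pressed in. The force felt (4.9 N) gives 3.6 to 4.6 mm.
- **After letting go:** the plate did not visibly move between the pictures taken after release and after backing off.
- **Other things on the table:** the arm stayed clear of them throughout. I did not measure their positions afterwards.

**Disagreements:**
- The wrist views before and after the turn put the stand about 1.3 mm apart in x. I used their mean, which agrees with where the posts stopped the plate.
- The two fixed cameras put the centre of the stand's foot about 8 mm apart, so I relied on the wrist camera.

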